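# Swing the bench lamp over the unfrosted cupcake and switch it on

## Task

One of the four cupcakes round the bench lamp still has no frosting. Push the lamp's swing arm round with a fingertip until its shade is centred above that cupcake and let it come to rest, then press the push switch on top of the lamp's column all the way down and let it up again. Pick nothing up, do not press the switch before the lamp is in place, and leave the lamp's foot, the cupcakes, the timer and the scraper standing where they are.

Things in the scene. Friction and masses are not known exactly. Their poses are not given: they have to be found in the camera images.
- lamp: Small cordless bench lamp, 1.5 kg, standing loose on the table. Grey round foot 140 mm across and 21 mm high; aluminium column 24 mm across up to z = 171 mm, with the switch on top. Origin: centre of the underside of the foot, on the column's axis; z up.
- lamp_arm (a joint): Angle of the swing arm about the column's vertical axis, rad, -1.7 to 1.7; at 0 the arm points along the lamp's own -x, positive is anticlockwise seen from above. Friction hinge (0.1 N m, about 1 N at mid-arm): it stays where it is left. The arm turns on a grey hub 42 mm across round the column, 134 to 166 mm high.
- lamp_head (a point): Centre of the shade's underside, 110 mm above the table and 190 mm from the column's axis. The shade is a grey cone 68 mm across at the bottom, its top 163 mm above the table.
- bar_middle (a point): Point on the axis of the arm's bar, 110 mm from the column's axis, 150 mm above the table: a good place to push sideways. The bar is level, round, 14 mm thick, and bare from 42 to 160 mm from the column's axis.
- switch_top (a point): Centre of the top face of the black round push switch, 28 mm across, on the column's axis, 185 mm above the table when up (14 mm above the column's end). It does not turn with the arm.
- lamp_switch (a joint): How far the switch is pressed down, m: 0 up, 0.006 fully down. Spring: 1.1 N at first, 4.4 N fully down; it comes back up by itself.
- plain_cupcake: The cupcake without frosting: dark dome top, silver pleated paper cup, 76 mm across, 63 mm high, about 60 g, loose. Origin: centre of its underside. It stands on the circle that the shade sweeps (within 10 mm), like the other three; which place it has varies.
- frosted_a: Cupcake with a swirl of frosting, 75 mm across, 74 mm high, loose. Origin: centre of its underside.
- frosted_b: Cupcake with a swirl of frosting, 74 mm across, 73 mm high, loose. Origin: centre of its underside.
- frosted_c: Cupcake with a swirl of frosting, 74 mm across, 72 mm high, loose. Origin: centre of its underside.
- timer: Round wind-up kitchen timer, 62 mm across, 44 mm high, loose, near the table's front edge. Origin: centre of its underside.
- scraper: Bench scraper with a dark handle, 89 x 164 x 26 mm, lying loose near the table's front edge. Origin: centre of its underside.
There are look-alikes about, which are no part of the job. Leave any purple or yellow look-alike of the plain_cupcake alone.

How it is judged (in metres and radians):
On the way, in this order (a step that is already met when the one before it is completed fails the run):
1. the shade is centred over the unfrosted cupcake and at rest (horizontal distance between lamp_head and plain_cupcake below 0.02 m and velocity of joint lamp_arm between -0.1 and 0.1 rad/s), for 0.3 s.
2. the switch is pressed down with the shade over the unfrosted cupcake (horizontal distance between lamp_head and plain_cupcake below 0.02 m and value of joint lamp_switch above 0.0045 m), for 0.05 s.
At the end, for the whole second after the job is handed in: Shade centre within 20 mm, seen from above, of the unfrosted cupcake's centre, arm at rest; the switch was pressed 4.5 mm or more there and is up again; the lamp stands upright within 20 mm of its start, each cupcake within 15 mm, timer and scraper within 20 mm (horizontal distance between lamp_head and plain_cupcake below 0.02 m and value of joint lamp_switch below 0.0015 m and velocity of joint lamp_arm between -0.05 and 0.05 rad/s and distance of each of lamp, timer, scraper from where it was at the start of the episode below 0.02 m and angle between lamp's own z axis and vertical below 0.05 rad and distance of each of frosted_a, frosted_b, frosted_c, plain_cupcake from where it was at the start of the episode below 0.015 m); the robot touches nothing.
It fails at once if the switch is pressed while the shade is not over the unfrosted cupcake (value of joint lamp_switch above 0.003 m and not (horizontal distance between lamp_head and plain_cupcake below 0.02 m)).
It fails at once if a cupcake is shoved, lifted or tipped (distance of any of frosted_a, frosted_b, frosted_c, plain_cupcake from where it was at the start of the episode above 0.015 m or angle between any of frosted_a, frosted_b, frosted_c, plain_cupcake's own z axis and vertical above 0.4 rad).
It fails at once if the lamp is shoved, lifted or tipped (distance of lamp from where it was at the start of the episode above 0.02 m or angle between lamp's own z axis and vertical above 0.15 rad).
It fails at once if the timer or the scraper is shoved or lifted (distance of any of timer, scraper from where it was at the start of the episode above 0.02 m).
It also fails if it takes over 45 s, if anything falls off the work surface, if the arm or the gripper's body presses on something with over 40 N, if the wrist force passes 120 N, or if a joint passes its speed limit or range.

## Robot

A 7-joint arm with a two-finger parallel gripper is mounted at the origin on a cart in front of the work surface, level with it; the furniture and walls round the work are solid. World frame = base frame: x ahead of the robot, y to its left, z up, the work surface at z = 0. Lengths are in mm, angles in rad, forces in N, time in s.
With the tool pointing down it reaches from about 400 to 850 mm from the base axis. Payload 10.4 kg.
Tool frame: the origin (TCP) lies at the very end of the fingers, on their centre line; the grasp point (between the pads) lies 19 mm behind it; z points along the fingers, x is the direction in which the jaws open and shut, and the axes are right-handed (so a half turn about z gives the same grasp; the last joint's range is limited). The gripper opens to 87 mm and grips with 3 to 60 N. Pads are 19 mm wide; open, the fingers measure 117 mm over their backs; the gripper's body (75 mm by 190 mm) begins 51 mm behind the grasp point.
Start: joints at [-1.178, 0.332, -0.065, 1.46, 0.022, 1.35, -0.088], TCP at [252.442, 571.776, 195.476] pointing down, gripper open.
Joint ranges: [-2.6, 2.6], [-0.5, 2.12], [-1.47, 1.34], [0.16, 2.42], [-1.27, 4.41], [0.06, 2.06], [-2.6, 2.6]. Speed limits (rad/s): [2.22, 2.22, 2.79, 2.79, 3.14, 3.14, 3.14].

## Interface

Orientations are given as a unit quaternion [w, x, y, z].
In Python, from plant import bot gives the robot as it stands.
- The arm moves only by the tool drive_tool, never from a script. Its argument "commands" is one flat list of numbers, 7 for each row, row after row: the turn, a rotation vector about the tool's x, y, z in degrees, then the shift along the tool's x, y, z in cm, then the finger opening in cm, from 0 to 8.7. A call has exactly 5 rows; each row shifts and turns the commanded pose from where the row before left it, along the tool's axes as they then stand; what a row does not reach is not made up. A row lasts 1/10 s, in which the tool goes at most 50 mm and 8.59 degrees, less where a joint would pass 70% of its speed; a pose out of reach is approached as far as the arm can. A call is refused whole if a number of a shift passes 5 or a number of a turn 8.59, either way. A call with a gripper value outside its range is refused whole. The fingers move at their own pace and stop on an object; the grip force is fixed at half the most. Time passes only in rows, so rows that do not move let the fingers close, or fill a call up. It gives the time, the measured TCP pose, the force and the opening at its end, in the units of the state.
- bot.observe(): the state, without advancing time (a new reading comes with each control period).
- bot.snapshot(name): name is "scene" or "top"; returns the picture (420x560x3 uint8, red, green, blue); there is no depth.
- bot.calibration(name): a dict with "vertical_fov" (degrees; the focal length in pixels is half the picture's height over the tangent of half this angle, whatever the lens; pixels are square), "cx", "cy" (the principal point, pixels), "camera_from_world" (4x4, takes a point from world to camera coordinates). Camera axes: x right, y down, z forward; pixel columns grow to the right and rows downward; lengths in mm; the calibration is good to about 2 mm. A picture is of the moment at which its call begins. calibration takes no time and is no camera call.
- bot.close_job(): hands the job in, once; it reports no verdict.
The state is a dict: "t": time; "qpos": joint angles; "dq": joint speeds; "joint_torque": joint torques, N m; "tcp_pos": TCP position; "orientation": TCP orientation; "ft_force": force on the tool from outside, world axes, zero at the start; "wrist_torque": the same for the moment, N m; "gripper_width": finger opening in mm.
Only numpy, scipy, OpenCV 4.12 (cv2) and the standard library are available. Lean on these libraries where they do the work, as an engineer would, in place of code of your own. Each camera call takes 0.05 s, during which the arm holds its last target.

## Working session

There is one attempt and no reset: what is moved stays moved. The work goes in short steps, Python scripts to look and compute and a tool call to move; the robot and the scene stay as the last step left them, time stands still between calls to the robot, and variables do not carry over. Pictures are saved under pics/ and viewed, and the job is handed in when it is done.

Besides the shell and the picture viewer there is one more tool, called after "Request:" by a JSON object that holds its "name" and its "arguments", one argument or row to a line. drive_tool: Moves the arm, as the interface text tells. Its arguments: {"type":"object","properties":{"commands":{"type":"array"}},"required":["commands"]}

```bash
ls; mkdir -p pics; python3 - <<'E'
from plant import bot
import cv2
for n in("scene","top"):
    im=bot.snapshot(n); cv2.imwrite(f"pics/{n}0.png",im[:,:,::-1]); c=bot.calibration(n); print(n,c)
print(bot.observe())
E
```

```text
pics
scene {'vertical_fov': 52.757230065105816, 'cx': 281.6373955787661, 'cy': 204.03352852604218, 'camera_from_world': array([[ 7.50601265e-01, -6.60737808e-01,  4.82594247e-03,
        -3.85653840e+02],
       [-4.17041468e-01, -4.79400925e-01, -7.72173016e-01,
         3.03230262e+02],
       [ 5.12517468e-01,  5.77581425e-01, -6.35394006e-01,
         8.25458903e+02],
       [ 0.00000000e+00,  0.00000000e+00,  0.00000000e+00,
         1.00000000e+00]])}
top {'vertical_fov': 55.855232896402, 'cx': 276.0679843866659, 'cy': 212.01493670983905, 'camera_from_world': array([[ 1.29046533e-02, -9.99897258e-01,  6.24049137e-03,
        -3.90285683e+01],
       [-9.91418625e-01, -1.36066707e-02, -1.30015265e-01,
         5.22367930e+02],
       [ 1.30086820e-01, -4.50913745e-03, -9.91492353e-01,
         1.12033025e+03],
       [ 0.00000000e+00,  0.00000000e+00,  0.00000000e+00,
         1.00000000e+00]])}
{'t': 0.1, 'qpos': array([-1.17764098,  0.33278477, -0.0646968 ,  1.46084429,  0.02160728,
        1.34987208, -0.08851272]), 'dq': array([-7.02411906e-05, -1.17247892e-03, -8.43121354e-04, -2.74172533e-03,
       -5.65524517e-04,  1.71727959e-03,  9.80305938e-05]), 'joint_torque': array([ 1.77830709e-03, -6.24544930e+01,  2.47143174e-02, -3.90717208e+01,
       -6.15491602e-02,  3.65184748e-02,  7.17140711e-05]), 'tcp_pos': array([252.28658822, 571.42123457, 194.75465702]), 'orientation': array([ 3.56565505e-04,  8.37817445e-01,  5.45950145e-01, -4.90530033e-04]), 'ft_force': array([-0.38844142,  0.09955223, -0.11997545]), 'wrist_torque': array([-0.01403844,  0.00125196,  0.00095436]), 'gripper_width': 87.08720407912395}
```

View pics/scene0.png

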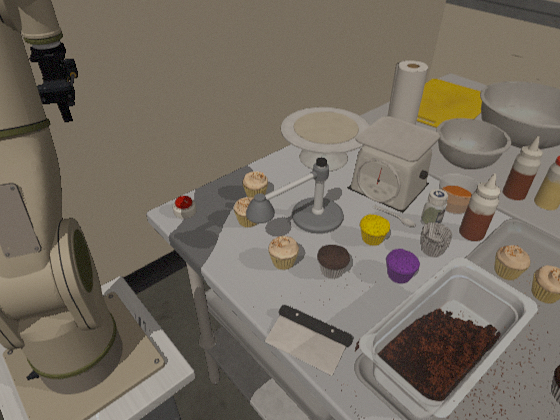

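View pics/top0.png

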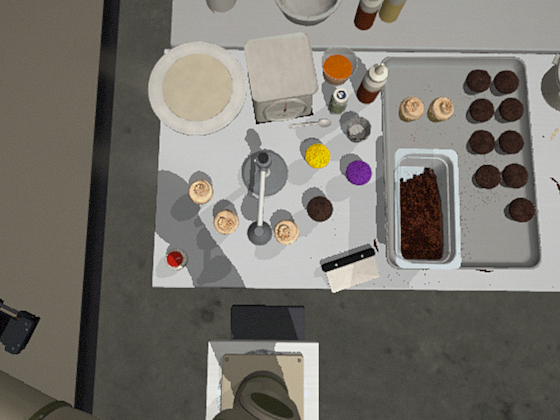

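The scene view shows the lamp's foot near (318,214) and the shade near (260,207). The dark plain cupcake is near (333,261), with the yellow and purple look-alikes to its right. In the top view the plain cupcake is near (319,208), the shade (260,232) and the foot (264,173). I'll enlarge both.

```bash
python3 - <<'E'
import cv2
a=cv2.imread("pics/top0.png")[130:260,180:360]; cv2.imwrite("pics/top0c.png",cv2.resize(a,None,fx=4.4,fy=4.4,interpolation=cv2.INTER_CUBIC))
a=cv2.imread("pics/scene0.png")[145:285,220:400]; cv2.imwrite("pics/scene0c.png",cv2.resize(a,None,fx=4.2,fy=4.2,interpolation=cv2.INTER_CUBIC))
E
```

```text
(no output)
```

View pics/top0c.png

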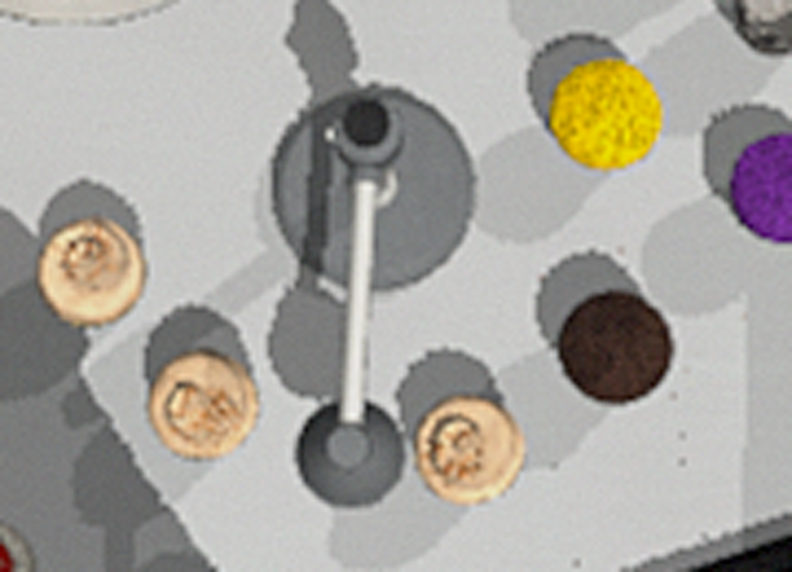

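View pics/scene0c.png

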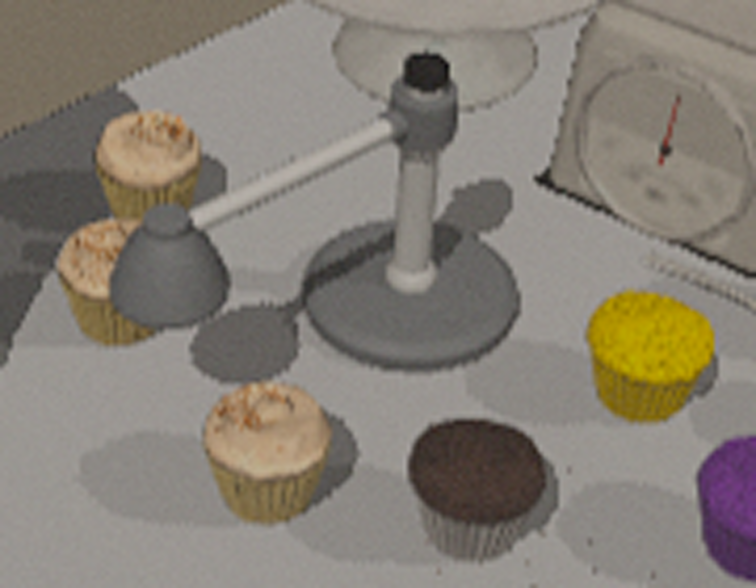

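```bash
cat >h.py <<'E'
import numpy as np
from plant import bot
def ray(n,u,v,z):
    c=bot.calibration(n);f=210/np.tan(np.radians(c["vertical_fov"]/2));T=c["camera_from_world"]
    R=T[:3,:3];o=-R.T@T[:3,3];d=R.T@np.array([(u-c["cx"])/f,(v-c["cy"])/f,1])
    return (o+d*(z-o[2])/d[2]).round(1)
def proj(n,p):
    c=bot.calibration(n);f=210/np.tan(np.radians(c["vertical_fov"]/2));T=c["camera_from_world"]
    q=T[:3,:3]@np.array(p,float)+T[:3,3];return np.array([c["cx"]+f*q[0]/q[2],c["cy"]+f*q[1]/q[2]])
E
python3 - <<'E'
from h import *
t=lambda x,y,z:ray("top",180+x/4.4-.5+.11,130+y/4.4-.5+.11,z)
s=lambda x,y,z:ray("scene",220+x/4.2-.4,145+y/4.2-.4,z)
for nm,p in dict(foot=(373.5,188,21),switch=(366,122,185),shade=(351,453,112),cap=(348,447,163),plain=(616,347,46),fA=(91,271,45),fB=(203,405,45),fC=(469,449,45)).items(): print(nm,t(*p))
for nm,p in dict(foot=(411,294,12),switch=(427,63,185),cap=(167,215,163),plain=(477,470,45)).items(): print('s',nm,s(*p))
print(t(616-57,347,46),t(616+57,347,46), t(273,188,21),t(474,188,21))
E
```

```text
foot [643.6   4.   21. ]
switch [644.7   4.7 185. ]
shade [456.1  12.6 112. ]
cap [455.6  12.5 163. ]
plain [ 533.3 -157.7   46. ]
fA [579.4 188.8  45. ]
fB [491.5 112.3  45. ]
fC [465.  -61.8  45. ]
s foot [640.   -3.1  12. ]
s switch [643.8   1.9 185. ]
s cap [456.1  12.3 163. ]
s plain [ 533.7 -157.4   45. ]
[ 532.8 -120.3   46. ] [ 533.9 -195.2   46. ] [642.6  72.1  21. ] [644.6 -64.3  21. ]
```

```bash
cat >>h.py <<'E'
def state():
    s=bot.observe();w,x,y,z=s["orientation"]
    from scipy.spatial.transform import Rotation as R
    M=R.from_quat([x,y,z,w]).as_matrix()
    return s,s["tcp_pos"],np.degrees(np.arctan2(M[1,0],M[0,0])),M
def plan(p,phi,g,gphi,N):
    p=np.array(p,float);g=np.array(g,float);st=(g-p)/N;dr=(gphi-phi)/N
    for i in range(N):
        a=np.radians(phi+i*dr)
        print([0,0,round(-dr,2),round((np.cos(a)*st[0]+np.sin(a)*st[1])/10,2),round((np.sin(a)*st[0]-np.cos(a)*st[1])/10,2),round(-st[2]/10,2),0])
E
python3 - <<'E'
from h import *
s,p,phi,M=state();print(p,phi,s["t"])
plan(p,phi,(534,62,195),-2.7,15)
E
```

```text
[252.28658822 571.42123457 194.75465702] 66.17924591262967 0.1
[0, 0, np.float64(4.59), np.float64(-2.35), np.float64(3.09), np.float64(-0.0), 0]
[0, 0, np.float64(4.59), np.float64(-2.09), np.float64(3.27), np.float64(-0.0), 0]
[0, 0, np.float64(4.59), np.float64(-1.83), np.float64(3.42), np.float64(-0.0), 0]
[0, 0, np.float64(4.59), np.float64(-1.55), np.float64(3.56), np.float64(-0.0), 0]
[0, 0, np.float64(4.59), np.float64(-1.26), np.float64(3.67), np.float64(-0.0), 0]
[0, 0, np.float64(4.59), np.float64(-0.96), np.float64(3.76), np.float64(-0.0), 0]
[0, 0, np.float64(4.59), np.float64(-0.65), np.float64(3.83), np.float64(-0.0), 0]
[0, 0, np.float64(4.59), np.float64(-0.34), np.float64(3.87), np.float64(-0.0), 0]
[0, 0, np.float64(4.59), np.float64(-0.03), np.float64(3.88), np.float64(-0.0), 0]
[0, 0, np.float64(4.59), np.float64(0.28), np.float64(3.87), np.float64(-0.0), 0]
[0, 0, np.float64(4.59), np.float64(0.59), np.float64(3.84), np.float64(-0.0), 0]
[0, 0, np.float64(4.59), np.float64(0.89), np.float64(3.78), np.float64(-0.0), 0]
[0, 0, np.float64(4.59), np.float64(1.19), np.float64(3.69), np.float64(-0.0), 0]
[0, 0, np.float64(4.59), np.float64(1.48), np.float64(3.59), np.float64(-0.0), 0]
[0, 0, np.float64(4.59), np.float64(1.76), np.float64(3.46), np.float64(-0.0), 0]
```

Request:
{"name": "drive_tool", "arguments": {
  "commands": [0, 0, 4.6, -2.35, 3.1, 0, 0, 0, 0, 4.6, -2.1, 3.3, 0, 0, 0, 0, 4.6, -1.8, 3.4, 0, 0, 0, 0, 4.6, -1.55, 3.55, 0, 0, 0, 0, 4.6, -1.25, 3.7, 0, 0]
}}

```text
t: 0.6
tcp_pos: [347.1, 400.3, 195.2]
orientation: [0.0, 0.93, 0.366, -0.0]
ft_force: [1.5, -0.5, 0.3]
gripper_width: 55.0
```

Request:
{"name": "drive_tool", "arguments": {
  "commands": [0, 0, 4.6, -0.95, 3.75, 0, 0, 0, 0, 4.6, -0.65, 3.8, 0, 0, 0, 0, 4.6, -0.35, 3.85, 0, 0, 0, 0, 4.6, 0, 3.9, 0, 0, 0, 0, 4.6, 0.3, 3.85, 0, 0]
}}

```text
t: 1.1
tcp_pos: [441.0, 231.1, 195.3]
orientation: [-0.0, 0.985, 0.174, -0.0]
ft_force: [0.8, 0.4, -0.5]
gripper_width: 14.6
```

```bash
python3 - <<'E'
from h import *
s,p,phi,M=state();print(p,phi,s["t"],s["qpos"])
plan(p,phi,(534,65,195),-2.7,5)
E
```

```text
[441.01421649 231.06703739 195.26864984] 19.986189527259995 1.1 [-0.81360137  0.04392171  0.24770339  1.80176185 -0.0113349   1.29749468
 -0.21424039]
[0, 0, np.float64(4.54), np.float64(0.61), np.float64(3.76), np.float64(0.01), 0]
[0, 0, np.float64(4.54), np.float64(0.91), np.float64(3.7), np.float64(0.01), 0]
[0, 0, np.float64(4.54), np.float64(1.2), np.float64(3.61), np.float64(0.01), 0]
[0, 0, np.float64(4.54), np.float64(1.48), np.float64(3.51), np.float64(0.01), 0]
[0, 0, np.float64(4.54), np.float64(1.75), np.float64(3.38), np.float64(0.01), 0]
```

Request:
{"name": "drive_tool", "arguments": {
  "commands": [0, 0, 4.6, 0.6, 3.75, 0, 0, 0, 0, 4.6, 0.9, 3.7, 0, 0, 0, 0, 4.6, 1.2, 3.6, 0, 0, 0, 0, 4.5, 1.5, 3.5, 0, 0, 0, 0, 4.5, 1.75, 3.4, 0, 0]
}}

```text
t: 1.6
tcp_pos: [534.2, 65.4, 195.3]
orientation: [-0.0, 1.0, -0.024, -0.0]
ft_force: [1.0, -0.7, -0.3]
gripper_width: 0.1
```

Request:
{"name": "drive_tool", "arguments": {
  "commands": [0, 0, 0, 0, 0, 1.3, 0, 0, 0, 0, 0, 0, 1.5, 0, 0, 0, 0, 0, 0, 1.5, 0, 0, 0, 0, 0, 0, 1.2, 0, 0, 0, 0, 0, 0, 0.8, 0]
}}

```text
t: 2.1
tcp_pos: [533.1, 67.1, 131.2]
orientation: [0.0, 1.0, -0.023, -0.001]
ft_force: [-0.4, -0.4, -0.3]
gripper_width: 0.0
```

```bash
python3 - <<'E'
from h import *
import cv2
s,p,phi,M=state();print(p,phi,s["t"],s["ft_force"],s["gripper_width"],M.round(3))
for n in("scene","top"):
    im=bot.snapshot(n); cv2.imwrite(f"pics/{n}1.png",cv2.resize(im[130:290,180:400,::-1],None,fx=3.6,fy=3.6))
E
```

```text
[533.14340055  67.10582412 131.15790936] -2.5797315582945552 2.1 [-0.35374025 -0.36859074 -0.27730356] 0.0047792531186872 [[ 0.999 -0.045 -0.001]
 [-0.045 -0.999 -0.   ]
 [-0.001  0.    -1.   ]]
```

View pics/scene1.png

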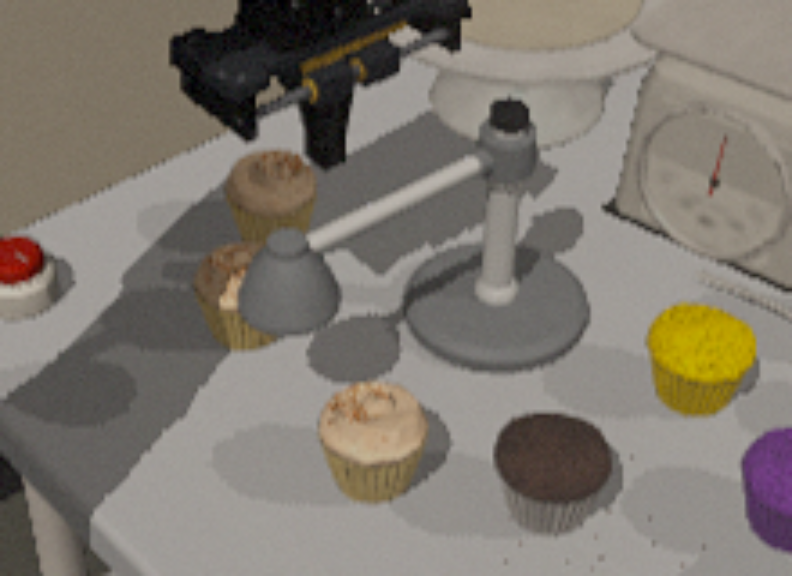

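View pics/top1.png

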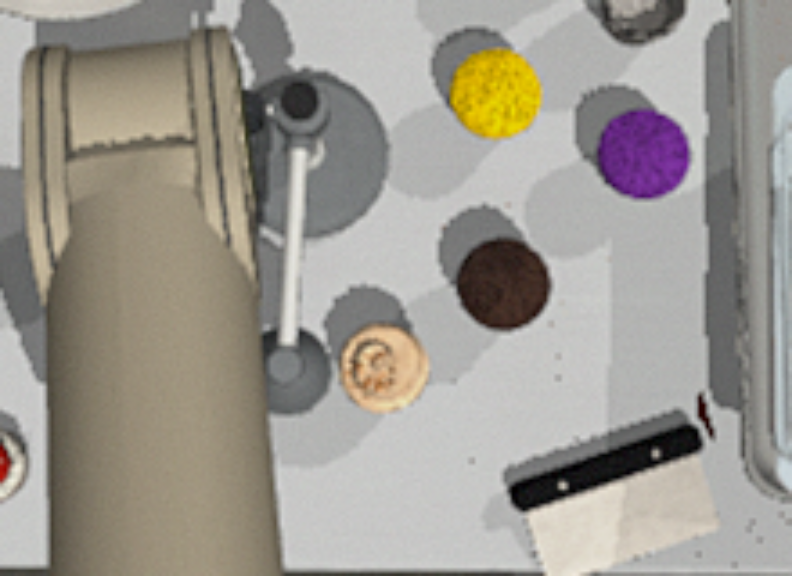

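Request:
{"name": "drive_tool", "arguments": {
  "commands": [0, 0, 0, 0, 1.6, 0, 0, 0, 0, 0, 0, 1.3, 0, 0, 0, 0, 0, 0, 0.6, 0, 0, 0, 0, 0, 0, 0.3, 0, 0, 0, 0, 0, 0, 0.2, 0, 0]
}}

```text
t: 2.7
tcp_pos: [532.1, 26.5, 132.7]
orientation: [-0.0, 1.0, -0.023, 0.0]
ft_force: [-0.3, 0.7, -0.1]
gripper_width: 0.2
```

Request:
{"name": "drive_tool", "arguments": {
  "commands": [0, 0, -1, -0.03, 0.2, 0, 0, 0, 0, -2, -0.05, 0.38, 0, 0, 0, 0, -3, -0.07, 0.58, 0, 0, 0, 0, -3, -0.07, 0.58, 0, 0, 0, 0, -3, -0.07, 0.58, 0, 0]
}}

```text
t: 3.2
tcp_pos: [529.9, 3.8, 132.4]
orientation: [-0.0, 0.996, 0.084, -0.0]
ft_force: [0.2, 0.9, 0.4]
gripper_width: 0.1
```

```bash
python3 - <<'E'
from h import *
import cv2
s,p,phi,M=state();print(p,phi,s["t"],s["ft_force"],M.round(3)[2])
for n in("scene","top"):
    im=bot.snapshot(n); cv2.imwrite(f"pics/{n}2.png",cv2.resize(im[130:290,180:400,::-1],None,fx=3.6,fy=3.6))
E
```

```text
[529.90150551   3.77049345 132.40426433] 9.596868588309155 3.2 [0.16920405 0.94974702 0.37990226] [-0. -0. -1.]
```

View pics/scene2.png

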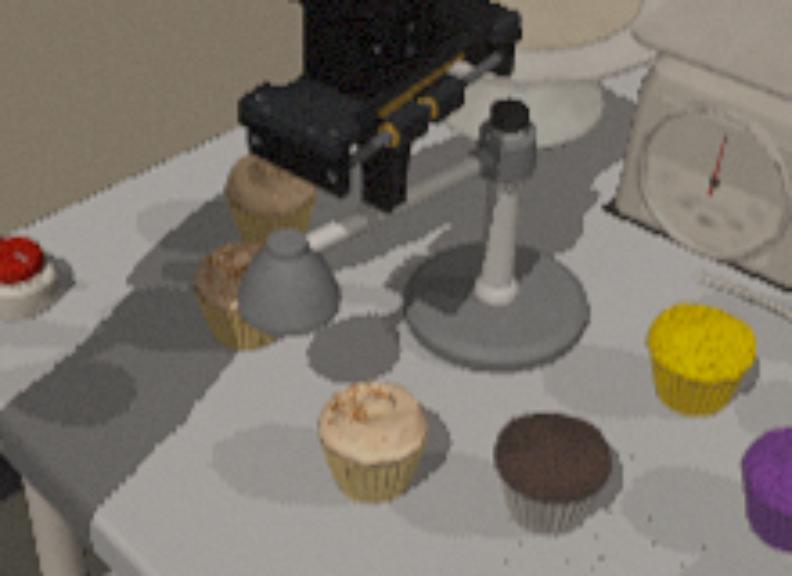

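```bash
python3 - <<'E'
from h import *
for p in [(533,67,131),(530,3.8,132.4),(534,8.8,150),(456,12.5,163),(644,3.5,185)]: 
  q=proj("scene",p); r=proj("top",p); print(p,(q-[180,130])*3.6,(r-[180,130])*3.6)
E
```

```text
(533, 67, 131) [323.63710824 190.84722095] [213.48734617 262.94470222]
(530, 3.8, 132.4) [381.35070224 233.69671755] [298.44545622 267.82225936]
(534, 8.8, 150) [381.11949073 206.81783767] [291.04568277 258.71470723]
(456, 12.5, 163) [285.38279995 236.75978604] [283.32509584 363.7877039 ]
(644, 3.5, 185) [507.06715513 105.47135942] [299.64568896  99.3439593 ]
```

View pics/top2.png

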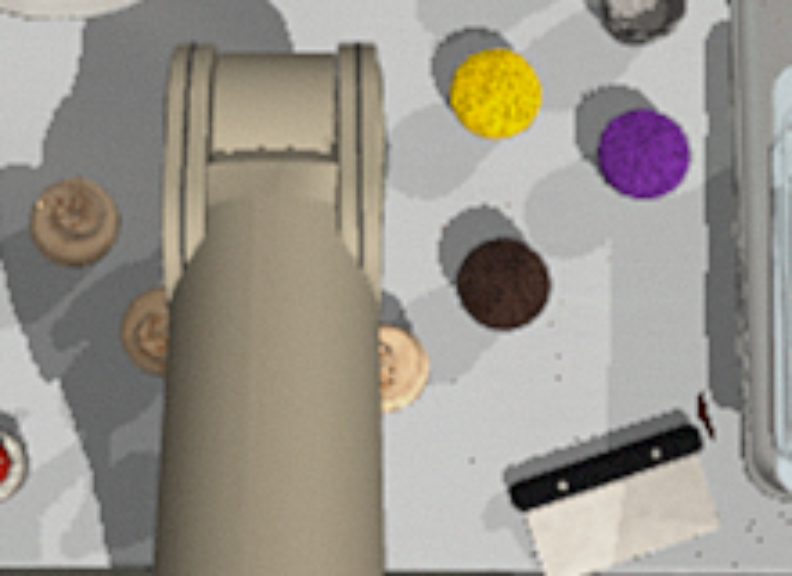

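```bash
python3 - <<'E'
from h import *
import cv2
a=np.array([.404,.915,0])
for z in (194.8,220):
  for k in (-43.5,-51,43.5,51):
    print(z,k,proj("scene",np.array([252.3,571.4,z])+k*a).round(1),proj("top",np.array([252.3,571.4,z])+k*a).round(1))
a=cv2.imread("pics/scene0.png")[20:150,10:140]; cv2.imwrite("pics/g0.png",cv2.resize(a,None,fx=4.5,fy=4.5))
E
```

```text
194.8 -43.5 [ 71.7 129.1] [ 41.2 318.6]
194.8 -51 [ 71.5 130.4] [ 44. 320.]
194.8 43.5 [ 73.7 114.3] [  9.6 303.3]
194.8 51 [ 73.8 113.1] [  6.9 302. ]
220 -43.5 [ 68.7 120.6] [ 35.  320.1]
220 -51 [ 68.5 121.9] [ 37.8 321.5]
220 43.5 [ 70.9 106.1] [  2.5 304.4]
220 51 [ 71.  104.9] [-3.00e-01  3.03e+02]
```

View pics/g0.png

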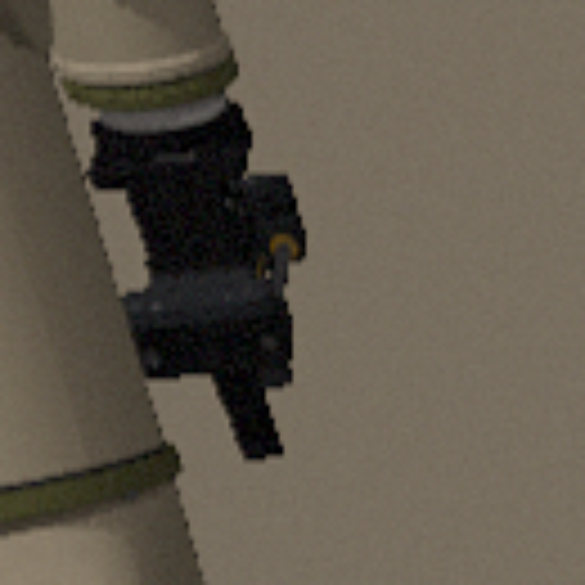

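The finger passed above the bar without moving it. In both pictures the visible fingertip sits about 24 mm higher than the reported TCP, so I'll back off, lower the tool and push further out along the bar.

```bash
python3 - <<'E'
from h import *
s,p,phi,M=state()
plan(p,phi,(515,45,132.4),-2.7,5)
E
```

```text
[0, 0, np.float64(2.43), np.float64(-0.16), np.float64(-0.88), np.float64(0.0), 0]
[0, 0, np.float64(2.43), np.float64(-0.19), np.float64(-0.87), np.float64(0.0), 0]
[0, 0, np.float64(2.43), np.float64(-0.23), np.float64(-0.86), np.float64(0.0), 0]
[0, 0, np.float64(2.43), np.float64(-0.27), np.float64(-0.85), np.float64(0.0), 0]
[0, 0, np.float64(2.43), np.float64(-0.3), np.float64(-0.84), np.float64(0.0), 0]
```

Request:
{"name": "drive_tool", "arguments": {
  "commands": [0, 0, 2.4, -0.15, -0.9, 0, 0, 0, 0, 2.4, -0.2, -0.85, 0, 0, 0, 0, 2.5, -0.25, -0.85, 0, 0, 0, 0, 2.5, -0.25, -0.85, 0, 0, 0, 0, 2.5, -0.3, -0.85, 0, 0]
}}

```text
t: 3.8
tcp_pos: [514.9, 46.6, 132.4]
orientation: [-0.0, 1.0, -0.027, -0.0]
ft_force: [0.5, 0.4, -0.5]
gripper_width: 0.2
```

Request:
{"name": "drive_tool", "arguments": {
  "commands": [0, 0, 0, 0, 0, 0.3, 0, 0, 0, 0, 0, 0, 0.4, 0, 0, 0, 0, 0, 0, 0.5, 0, 0, 0, 0, 0, 0, 0.4, 0, 0, 0, 0, 0, 0, 0.2, 0]
}}

```text
t: 4.3
tcp_pos: [514.8, 45.2, 113.8]
orientation: [0.0, 1.0, -0.026, -0.0]
ft_force: [0.8, 0.1, 0.1]
gripper_width: 0.2
```

```bash
python3 - <<'E'
from h import *
import cv2
s,p,phi,M=state();print(p,phi,s["t"],s["ft_force"],M.round(3)[2])
for z in(p[2],p[2]+24): print((proj("scene",[p[0],p[1],z])-[200,120])*5)
im=bot.snapshot("scene"); cv2.imwrite("pics/scene3.png",cv2.resize(im[120:235,200:350,::-1],None,fx=5,fy=5))
E
```

```text
[514.83239795  45.20325762 113.76220511] -2.9425598759437817 4.3 [0.77614065 0.14629037 0.11761041] [-0.001  0.    -1.   ]
[350.26446694 377.56415045]
[349.64371497 338.76070248]
```

View pics/scene3.png

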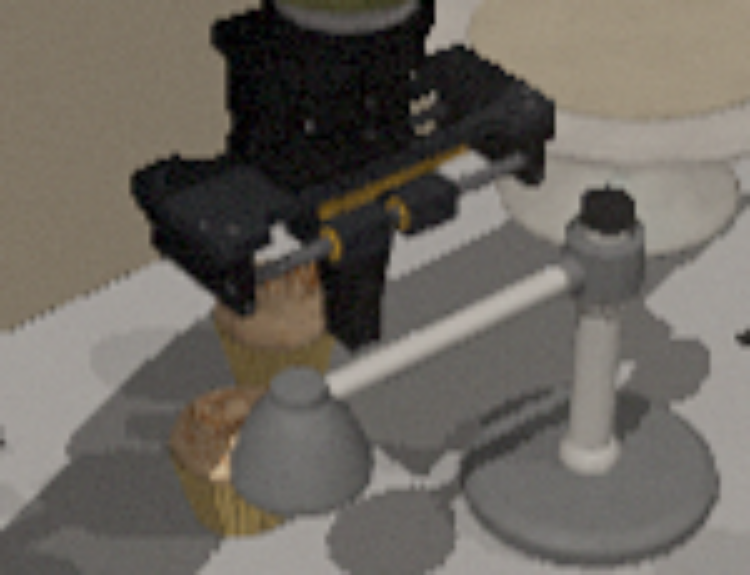

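Request:
{"name": "drive_tool", "arguments": {
  "commands": [0, 0, 0, 0, 0.9, 0, 0, 0, 0, 0, 0, 0.5, 0, 0, 0, 0, 0, 0, 0.3, 0, 0, 0, 0, -1, -0.03, 0.23, 0, 0, 0, 0, -2, -0.05, 0.45, 0, 0]
}}

```text
t: 4.85
tcp_pos: [513.2, 22.2, 114.6]
orientation: [-0.0, 1.0, 0.002, 0.0]
ft_force: [0.3, 0.5, 0.9]
gripper_width: 0.6
```

Request:
{"name": "drive_tool", "arguments": {
  "commands": [0, 0, -2, -0.05, 0.46, 0, 0, 0, 0, -2, -0.05, 0.46, 0, 0, 0, 0, -2, -0.05, 0.46, 0, 0, 0, 0, -2, -0.05, 0.46, 0, 0, 0, 0, -2, -0.05, 0.46, 0, 0]
}}

```text
t: 5.35
tcp_pos: [512.1, -1.2, 114.5]
orientation: [-0.0, 0.996, 0.089, -0.0]
ft_force: [-0.8, 0.6, 0.8]
gripper_width: 0.3
```

```bash
python3 - <<'E'
from h import *
import cv2
s,p,phi,M=state();print(p,phi,s["t"],s["ft_force"],M.round(3)[2])
im=bot.snapshot("scene"); cv2.imwrite("pics/scene4.png",cv2.resize(im[120:285,200:400,::-1],None,fx=3.6,fy=3.6))
E
```

```text
[512.13964332  -1.18528077 114.51262869] 10.226537543788952 5.35 [-0.83856431  0.63783787  0.76199027] [-0. -0. -1.]
```

View pics/scene4.png

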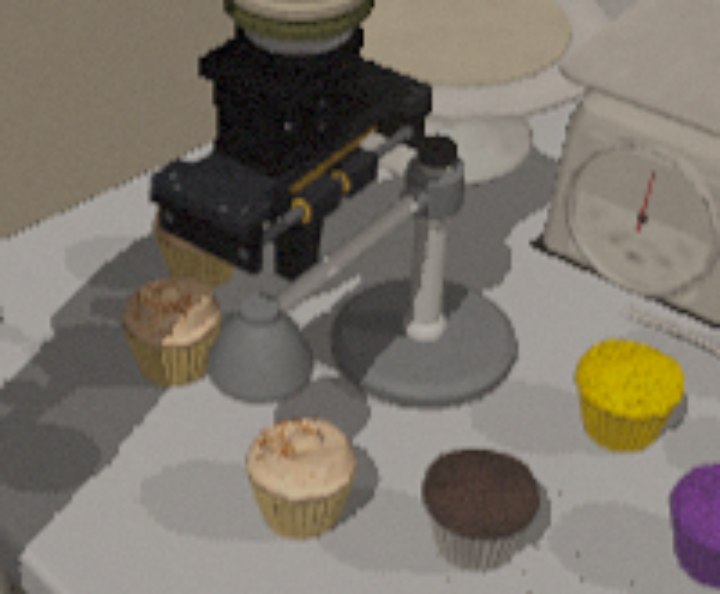

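The arm now swings with the finger: the shade's cap is at crop (262,308), and the foot looks unmoved. I'll keep going.

```bash
python3 - <<'E'
from h import *
p=ray("scene",200+262/3.6,120+304/3.6,163);print(p,np.degrees(np.arctan2(3.5-p[1],644-p[0])))
E
```

```text
[459.  -31.3 163. ] 10.653310279177706
```

Request:
{"name": "drive_tool", "arguments": {
  "commands": [0, 0, -2, -0.05, 0.46, 0, 0, 0, 0, -3, -0.07, 0.68, 0, 0, 0, 0, -3, -0.07, 0.68, 0, 0, 0, 0, -3, -0.07, 0.68, 0, 0, 0, 0, -3, -0.07, 0.68, 0, 0]
}}

```text
t: 5.9
tcp_pos: [517.5, -32.6, 114.4]
orientation: [-0.0, 0.978, 0.21, -0.0]
ft_force: [-1.1, 0.0, 0.6]
gripper_width: 0.9
```

Request:
{"name": "drive_tool", "arguments": {
  "commands": [0, 0, -3, -0.07, 0.68, 0, 0, 0, 0, -3, -0.07, 0.68, 0, 0, 0, 0, -3, -0.07, 0.68, 0, 0, 0, 0, -3, -0.07, 0.68, 0, 0, 0, 0, -3, -0.07, 0.68, 0, 0]
}}

```text
t: 6.4
tcp_pos: [531.5, -63.8, 114.4]
orientation: [-0.0, 0.942, 0.335, -0.0]
ft_force: [-1.0, -0.3, 0.7]
gripper_width: 0.4
```

```bash
python3 - <<'E'
from h import *
import cv2
s,p,phi,M=state();print(p,phi,s["t"],s["ft_force"],s["qpos"])
im=bot.snapshot("scene"); cv2.imwrite("pics/scene5.png",cv2.resize(im[120:285,200:400,::-1],None,fx=3.6,fy=3.6))
E
```

```text
[531.47827831 -63.81393524 114.35763642] 39.205815155102655 6.4 [-1.01567555 -0.25479595  0.7236989 ] [-0.37527392  0.20331606  0.46146057  1.8247696  -0.09950089  1.13669328
  0.80422236]
```

View pics/scene5.png

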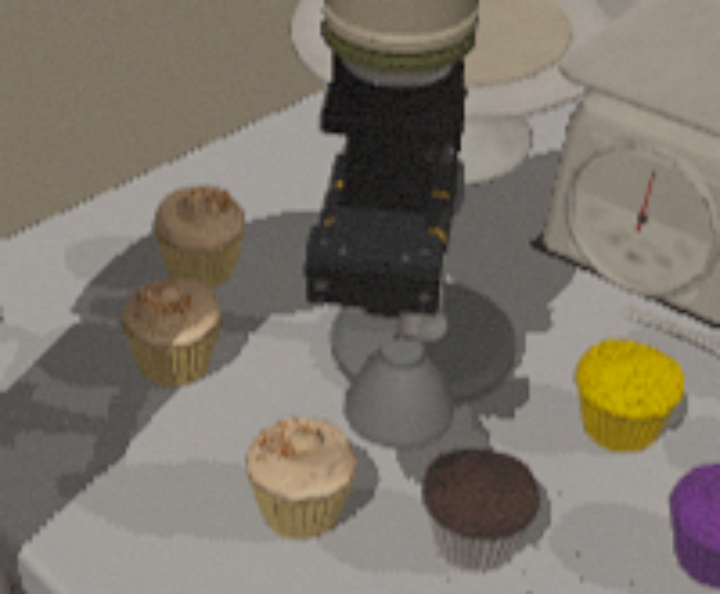

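```bash
python3 - <<'E'
from h import *
p=ray("scene",200+402/3.6,120+347/3.6,163);print(p,np.degrees(np.arctan2(3.5-p[1],644-p[0])))
E
```

```text
[ 495.9 -116.7  163. ] 39.06325995292538
```

Request:
{"name": "drive_tool", "arguments": {
  "commands": [0, 0, -3, -0.07, 0.68, 0, 0, 0, 0, -2, -0.05, 0.46, 0, 0, 0, 0, -2, -0.05, 0.46, 0, 0, 0, 0, -2, -0.05, 0.46, 0, 0, 0, 0, -1, -0.03, 0.23, 0, 0]
}}

```text
t: 6.95
tcp_pos: [545.3, -82.3, 114.4]
orientation: [-0.0, 0.91, 0.415, -0.0]
ft_force: [-1.5, 0.3, -0.1]
gripper_width: 0.6
```

```bash
python3 - <<'E'
from h import *
import cv2
s,p,phi,M=state();print(p,phi,s["t"],s["ft_force"],s["qpos"])
im=bot.snapshot("scene"); cv2.imwrite("pics/scene6.png",cv2.resize(im[160:285,240:400,::-1],None,fx=4.6,fy=4.6))
im=bot.snapshot("top"); cv2.imwrite("pics/top6.png",cv2.resize(im[130:260,180:360,::-1],None,fx=4.4,fy=4.4,interpolation=2))
E
```

```text
[545.34274198 -82.25008993 114.36583091] 49.07733051411602 6.95 [-1.51003531  0.2993406  -0.10812393] [-0.32618416  0.24026683  0.45264997  1.78359262 -0.1146252   1.14391842
  1.01932875]
```

View pics/scene6.png

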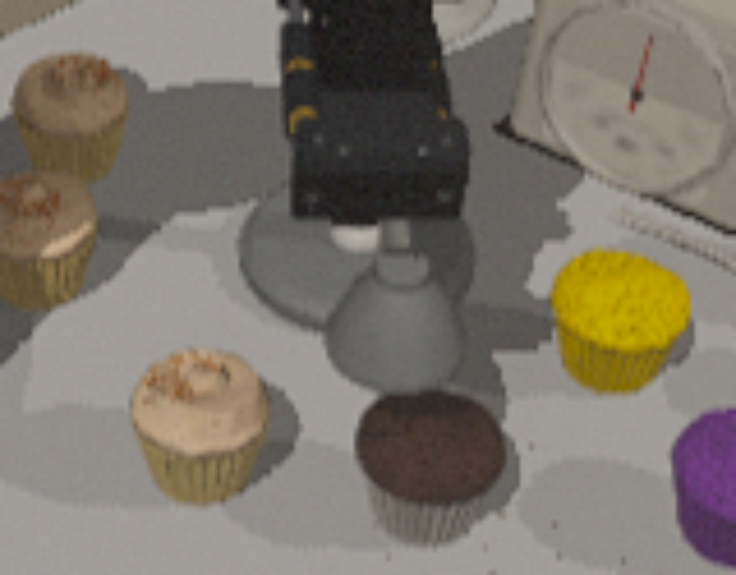

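View pics/top6.png

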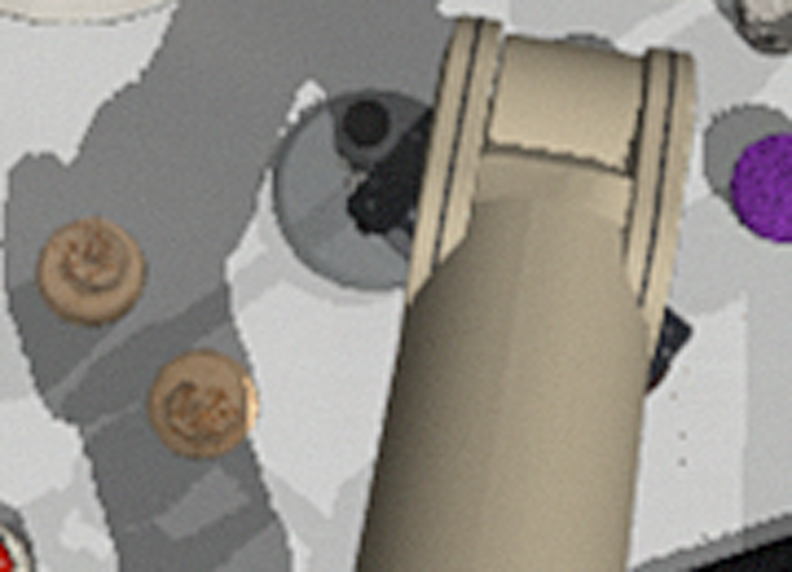

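```bash
python3 - <<'E'
from h import *
for v in (260,266):
  p=ray("scene",240+402/4.6-.4,160+v/4.6-.4,163);print(p,np.degrees(np.arctan2(3.5-p[1],644-p[0])))
E
```

```text
[ 521.3 -137.7  163. ] 49.01000633138985
[ 518.3 -140.7  163. ] 48.92114329198243
```

Request:
{"name": "drive_tool", "arguments": {
  "commands": [0, 0, -2, -0.05, 0.46, 0, 0, 0, 0, -2, -0.05, 0.46, 0, 0, 0, 0, -1.5, -0.04, 0.34, 0, 0, 0, 0, -0.8, -0.02, 0.18, 0, 0, 0, 0, 0, 0, 0, 0, 0]
}}

```text
t: 7.55
tcp_pos: [555.7, -92.4, 114.4]
orientation: [0.0, 0.886, 0.464, 0.0]
ft_force: [0.0, -0.2, 1.0]
gripper_width: 0.6
```

Request:
{"name": "drive_tool", "arguments": {
  "commands": [0, 0, 0, 0, -0.3, 0, 0, 0, 0, 0, 0, -0.8, 0, 0, 0, 0, 0, 0, -1.5, 0, 0, 0, 0, 0, 0, -2.5, 0, 0, 0, 0, 0, 0, -2.5, 0, 0]
}}

```text
t: 8.05
tcp_pos: [491.9, -48.5, 114.3]
orientation: [-0.0, 0.886, 0.464, -0.0]
ft_force: [0.4, 1.0, 0.8]
gripper_width: 1.0
```

Request:
{"name": "drive_tool", "arguments": {
  "commands": [0, 0, 0, 0, -3, -3, 0, 0, 0, 0, 0, -3.5, -3, 0, 0, 0, 0, 0, -3.5, -3, 0, 0, 0, 0, 0, -3, -2, 0, 0, 0, 0, 0, -1, 0, 0]
}}

```text
t: 8.55
tcp_pos: [377.1, 32.2, 227.0]
orientation: [0.0, 0.885, 0.466, 0.003]
ft_force: [0.3, 0.1, -0.8]
gripper_width: 0.2
```

```bash
python3 - <<'E'
from h import *
import cv2
s,p,phi,M=state();print(p,phi,s["t"],s["ft_force"],s["qpos"])
im=bot.snapshot("scene"); cv2.imwrite("pics/scene7.png",cv2.resize(im[145:285,220:400,::-1],None,fx=4.2,fy=4.2))
im=bot.snapshot("top"); cv2.imwrite("pics/top7.png",cv2.resize(im[130:260,180:360,::-1],None,fx=4.4,fy=4.4,interpolation=2))
E
```

```text
[377.13556629  32.21153475 227.03978682] 55.51500567141957 8.55 [ 0.31971878  0.13996013 -0.7684412 ] [-0.5014164  -0.27333025  0.24524     2.00605853  0.06587359  1.39604775
  0.69285698]
```

View pics/scene7.png

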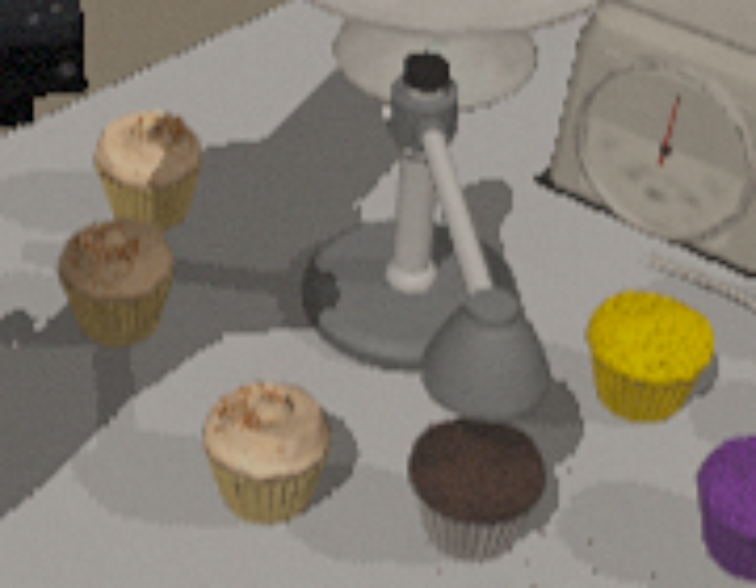

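View pics/top7.png

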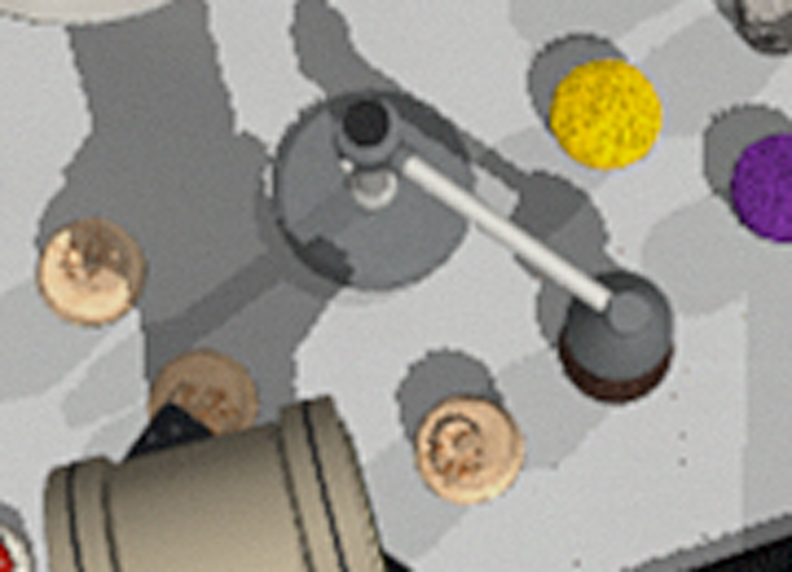

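The shade is now above the dark cupcake. In the top crop its rim centre is near (617,324) with the cap at (629,310), and in the scene crop the cap is at (491,301). Foot and cupcakes look unmoved.

```bash
python3 - <<'E'
from h import *
t=lambda x,y,z:ray("top",180+x/4.4-.4,130+y/4.4-.4,z)
s=lambda x,y,z:ray("scene",220+x/4.2-.4,145+y/4.2-.4,z)
for p in (t(617,325,112),t(629,310,163),s(490,303,163),t(616,347,46),t(366,122,185),s(427,65,185)):print(p)
E
```

```text
[ 537.8 -150.7  112. ]
[ 538.9 -151.9  163. ]
[ 534.9 -152.2  163. ]
[ 533.4 -157.7   46. ]
[644.7   4.7 185. ]
[6.423e+02 4.000e-01 1.850e+02]
```

```bash
python3 - <<'E'
from h import *
s,p,phi,M=state();print(p,phi)
plan(p,phi,(644,3.5,225),0,10)
E
```

```text
[377.25754308  31.01978998 224.44076344] 55.48281798509894
[0, 0, np.float64(5.55), np.float64(1.28), np.float64(2.35), np.float64(-0.01), 0]
[0, 0, np.float64(5.55), np.float64(1.51), np.float64(2.22), np.float64(-0.01), 0]
[0, 0, np.float64(5.55), np.float64(1.71), np.float64(2.06), np.float64(-0.01), 0]
[0, 0, np.float64(5.55), np.float64(1.91), np.float64(1.89), np.float64(-0.01), 0]
[0, 0, np.float64(5.55), np.float64(2.08), np.float64(1.69), np.float64(-0.01), 0]
[0, 0, np.float64(5.55), np.float64(2.23), np.float64(1.49), np.float64(-0.01), 0]
[0, 0, np.float64(5.55), np.float64(2.37), np.float64(1.26), np.float64(-0.01), 0]
[0, 0, np.float64(5.55), np.float64(2.48), np.float64(1.03), np.float64(-0.01), 0]
[0, 0, np.float64(5.55), np.float64(2.56), np.float64(0.78), np.float64(-0.01), 0]
[0, 0, np.float64(5.55), np.float64(2.63), np.float64(0.53), np.float64(-0.01), 0]
```

Request:
{"name": "drive_tool", "arguments": {
  "commands": [0, 0, 5.5, 1.3, 2.35, 0, 0, 0, 0, 5.5, 1.5, 2.2, 0, 0, 0, 0, 5.5, 1.7, 2.05, 0, 0, 0, 0, 5.5, 1.9, 1.9, 0, 0, 0, 0, 5.5, 2.1, 1.7, 0, 0]
}}

```text
t: 9.15
tcp_pos: [512.4, 15.1, 222.6]
orientation: [0.001, 0.971, 0.238, -0.001]
ft_force: [-0.2, -0.5, -0.1]
gripper_width: 0.2
```

Request:
{"name": "drive_tool", "arguments": {
  "commands": [0, 0, 5.6, 2.2, 1.5, 0, 0, 0, 0, 5.6, 2.4, 1.25, 0, 0, 0, 0, 5.6, 2.5, 1, 0, 0, 0, 0, 5.6, 2.55, 0.8, 0, 0, 0, 0, 5.6, 2.65, 0.55, 0, 0]
}}

```text
t: 9.65
tcp_pos: [646.1, 1.2, 222.2]
orientation: [0.001, 1.0, -0.004, -0.001]
ft_force: [0.0, -0.6, 0.7]
gripper_width: 0.4
```

Request:
{"name": "drive_tool", "arguments": {
  "commands": [0, 0, 0, 0, 0, 0.6, 0, 0, 0, 0, 0, 0, 1.2, 0, 0, 0, 0, 0, 0, 1.2, 0, 0, 0, 0, 0, 0, 0.7, 0, 0, 0, 0, 0, 0, 0.3, 0]
}}

```text
t: 10.15
tcp_pos: [644.0, 2.9, 183.3]
orientation: [-0.0, 1.0, -0.001, -0.001]
ft_force: [-0.1, -0.0, 0.2]
gripper_width: 0.3
```

```bash
python3 - <<'E'
from h import *
import cv2
s,p,phi,M=state();print(p,phi,s["t"],s["ft_force"])
for z in(p[2],p[2]+24): print((proj("scene",[p[0],p[1],z])-[280,110])*6)
im=bot.snapshot("scene"); cv2.imwrite("pics/scene8.png",cv2.resize(im[110:210,280:400,::-1],None,fx=6,fy=6))
E
```

```text
[643.98380815   2.94646836 183.2840739 ] -0.09466686020449595 10.15 [-0.083922   -0.02382634  0.2168586 ]
[245.78253161 299.88096335]
[249.57821308 250.03812827]
```

View pics/scene8.png

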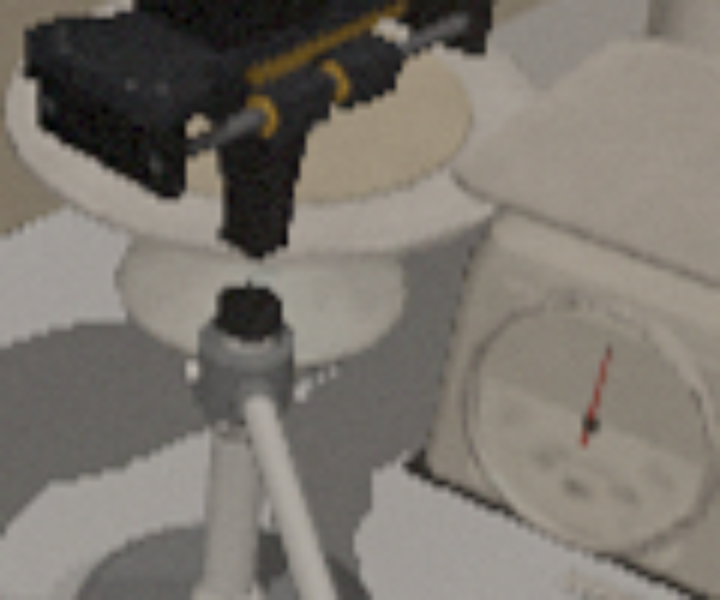

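Request:
{"name": "drive_tool", "arguments": {
  "commands": [0, 0, 0, 0, 0, 0.6, 0, 0, 0, 0, 0, 0, 0.5, 0, 0, 0, 0, 0, 0, 0.4, 0, 0, 0, 0, 0, 0, 0.3, 0, 0, 0, 0, 0, 0, 0.2, 0]
}}

```text
t: 10.7
tcp_pos: [644.8, 2.9, 164.1]
orientation: [-0.0, 1.0, -0.001, -0.0]
ft_force: [-0.4, 0.6, 0.5]
gripper_width: 0.6
```

Request:
{"name": "drive_tool", "arguments": {
  "commands": [0, 0, 0, 0, 0, 0.1, 0, 0, 0, 0, 0, 0, 0.1, 0, 0, 0, 0, 0, 0, 0.1, 0, 0, 0, 0, 0, 0, 0.1, 0, 0, 0, 0, 0, 0, 0, 0]
}}

```text
t: 11.2
tcp_pos: [644.8, 3.0, 160.3]
orientation: [-0.0, 1.0, -0.001, -0.0]
ft_force: [0.1, 0.6, -0.2]
gripper_width: 0.4
```

Request:
{"name": "drive_tool", "arguments": {
  "commands": [0, 0, 0, 0, 0, 0.1, 0, 0, 0, 0, 0, 0, 0.1, 0, 0, 0, 0, 0, 0, 0.1, 0, 0, 0, 0, 0, 0, 0.1, 0, 0, 0, 0, 0, 0, 0, 0]
}}

```text
t: 11.7
tcp_pos: [644.9, 2.9, 156.5]
orientation: [-0.0, 1.0, -0.001, 0.0]
ft_force: [-0.5, -0.5, 2.0]
gripper_width: 0.4
```

```bash
python3 - <<'E'
from h import *
import cv2
s,p,phi,M=state();print(p,phi,s["t"],s["ft_force"])
im=bot.snapshot("scene"); cv2.imwrite("pics/scene9.png",cv2.resize(im[130:200,300:360,::-1],None,fx=8,fy=8))
for i in range(3):print(bot.observe()["ft_force"])
E
```

```text
[644.93972872   2.90555647 156.47485925] -0.1221038304979936 11.7 [-0.48934838 -0.47966369  2.04086396]
[-0.2531574  -0.22179971  2.34823199]
[-0.2531574  -0.22179971  2.34823199]
[-0.2531574  -0.22179971  2.34823199]
```

View pics/scene9.png

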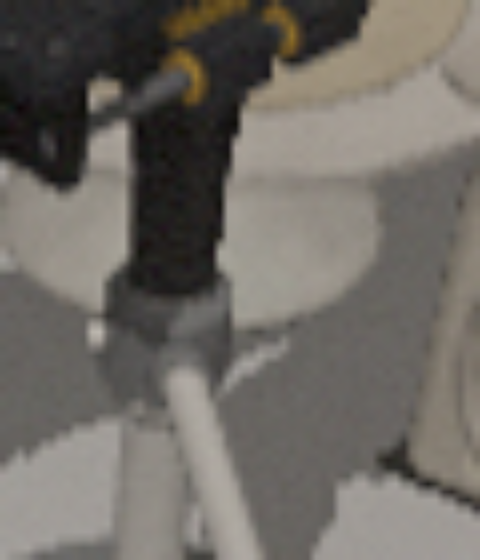

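Request:
{"name": "drive_tool", "arguments": {
  "commands": [0, 0, 0, 0, 0, 0.1, 0, 0, 0, 0, 0, 0, 0.1, 0, 0, 0, 0, 0, 0, 0.1, 0, 0, 0, 0, 0, 0, 0.1, 0, 0, 0, 0, 0, 0, 0.05, 0]
}}

```text
t: 12.25
tcp_pos: [645.0, 2.9, 153.3]
orientation: [-0.0, 1.0, -0.001, 0.0]
ft_force: [-6.0, -0.1, 15.3]
gripper_width: 0.6
```

Request:
{"name": "drive_tool", "arguments": {
  "commands": [0, 0, 0, 0, 0, 0, 0, 0, 0, 0, 0, 0, -0.3, 0, 0, 0, 0, 0, 0, -0.6, 0, 0, 0, 0, 0, 0, -1, 0, 0, 0, 0, 0, 0, -2, 0]
}}

```text
t: 12.75
tcp_pos: [644.0, 3.0, 190.2]
orientation: [0.0, 1.0, -0.001, -0.001]
ft_force: [1.1, -0.1, 0.4]
gripper_width: 0.3
```

Request:
{"name": "drive_tool", "arguments": {
  "commands": [0, 0, 0, 0, 0, -3, 0, 0, 0, 0, -2, -1, -2, 0, 0, 0, 0, -4, -2, 0, 0, 0, 0, 0, -4.5, -2, 0, 0, 0, 0, 0, -4.5, -2, 0, 0]
}}

```text
t: 13.25
tcp_pos: [493.5, 73.7, 241.1]
orientation: [0.0, 1.0, -0.001, 0.0]
ft_force: [-0.0, 0.9, 2.0]
gripper_width: 0.5
```

Request:
{"name": "drive_tool", "arguments": {
  "commands": [0, 0, 0, -4, -2, 0, 0, 0, 0, 0, -4, -2, 0, 0, 0, 0, 0, -2, -2, 0, 0, 0, 0, 0, -1, -1, 0, 0, 0, 0, 0, 0, 0, 0, 0]
}}

```text
t: 13.75
tcp_pos: [384.2, 144.7, 241.6]
orientation: [-0.0, 1.0, 0.0, 0.0]
ft_force: [0.9, 0.0, -0.5]
gripper_width: 0.2
```

```bash
python3 - <<'E'
from h import *
import cv2
s,p,phi,M=state();print(p,phi,s["t"],s["ft_force"],s["qpos"])
im=bot.snapshot("scene"); cv2.imwrite("pics/scene10.png",cv2.resize(im[145:285,220:400,::-1],None,fx=4.2,fy=4.2))
im=bot.snapshot("top"); cv2.imwrite("pics/top10.png",cv2.resize(im[130:260,180:360,::-1],None,fx=4.4,fy=4.4,interpolation=2))
E
```

```text
[384.22339263 144.73790289 241.58873127] 0.052743862695321525 13.75 [ 0.94939495  0.03300534 -0.46810582] [-0.68669648 -0.18647349  0.18848834  1.91324652  0.03485031  1.41063616
 -0.50600366]
```

View pics/scene10.png

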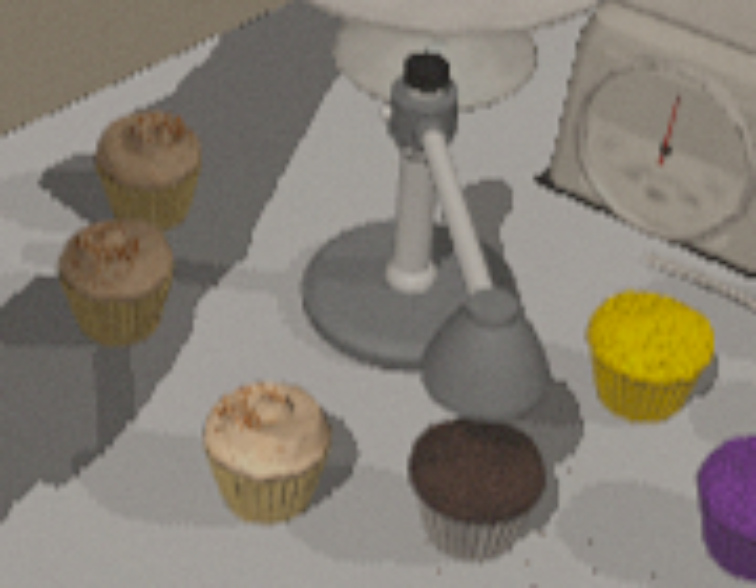

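View pics/top10.png

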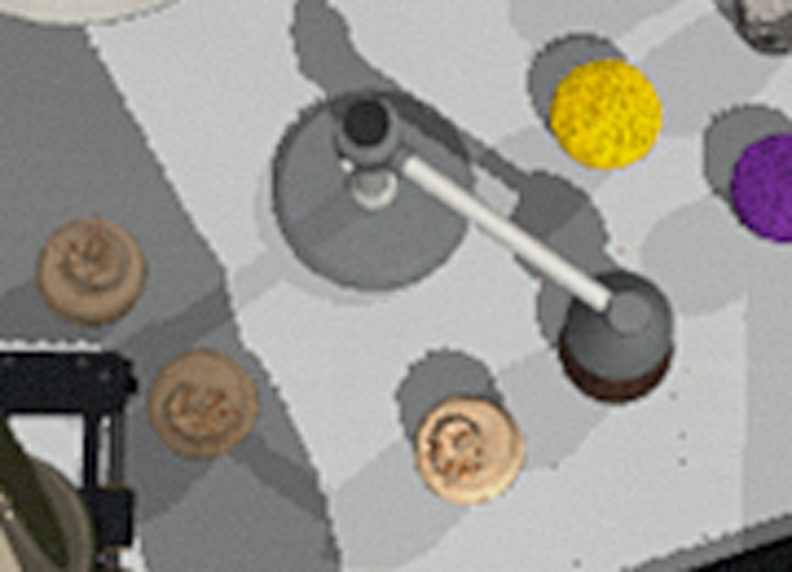

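Nothing has shifted: shade, foot and cupcakes are at the same pixels as before the press, and the switch is up at crop (427,70). I'm handing the job in.

```bash
python3 -c "
from plant import bot
print(bot.close_job())"
```

```text
the job is handed in; nothing more can be done
None
```

I swung the lamp's arm about 58° with the closed fingers until the shade stood over the unfrosted cupcake. I then pressed the switch to its stop, let it up, moved clear and handed the job in at about 14 s.

**Last checks:**
- **Shade:** its centre measured about 7 mm from the cupcake's centre before the press, within the 20 mm limit. The pictures taken after the press show it at the same pixels.
- **Switch:** the upward force jumped to 15 N, against the 4.4 N spring, so it reached its stop. It looks up again in the last picture.
- **Other things:** the foot and the cupcakes in view (the shade hides most of the plain one from above) are at the same pixels as at the start. The timer and scraper were outside the final pictures, so I did not re-check them, but the arm stayed well above the table.

**What disagreed:**
- **Fingertip height:** the pictures show the fingertip about 24 mm higher than the reported TCP. My first sweep therefore passed over the bar without moving it, and I lowered the tool to compensate.
- **Side force:** at the bottom of the press there was a side force of about 6 N. It left no visible shift of the lamp.

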